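Stack the tiered lunch box on its base

TASK

Put the lunch box together on its wooden base board, wherever the parts lie: first the undivided grey tray, on it the tray with two compartments, on that the tray with three compartments, and the wooden lid on top. Each piece must be upright, with its foot fully seated in the piece below and the long sides lined up (either way round). Do not shift the salt and pepper pots, timer, tub or garlic standing round the work, and mind the wall cabinet above the back of the worktop.

Things in the scene. Friction and masses are not known exactly. Their poses are not given: they have to be found in the camera images.
- base_board: Fixed wooden board 130 mm long (its x axis) x 84 mm wide (y) x 14 mm high, with one rectangular recess, 104 x 58 mm and 8 mm deep, in the middle of its top. Origin: centre of its underside, so the rim on which the first tray's shoulder rests is 14 mm above the origin.
- open_tray: The undivided tray (one compartment), 46 mm high. Grey plastic, 3 mm walls, opening 104 x 58 mm; grip across the 64 mm width. 110 mm long (x) x 64 wide (y). Its 96 x 50 mm foot, 6 mm deep, drops into the 104 x 58 mm opening below (4 mm slack a side) and the shoulder rests on that rim. Origin: centre of the foot's underside; z up.
- two_part_tray: The tray with one cross wall in the middle (two compartments), 40 mm high. Its wall ends 9 mm below the rim. Grey plastic, 3 mm walls, opening 104 x 58 mm; grip across the 64 mm width. 110 mm long (x) x 64 wide (y). Its 96 x 50 mm foot, 6 mm deep, drops into the 104 x 58 mm opening below (4 mm slack a side) and the shoulder rests on that rim. Origin: centre of the foot's underside; z up.
- three_part_tray: The tray with two cross walls (three compartments), 34 mm high. Its walls end 9 mm below the rim. Grey plastic, 3 mm walls, opening 104 x 58 mm; grip across the 64 mm width. 110 mm long (x) x 64 wide (y). Its 96 x 50 mm foot, 6 mm deep, drops into the 104 x 58 mm opening below (4 mm slack a side) and the shoulder rests on that rim. Origin: centre of the foot's underside; z up.
- lid: Loose light wooden lid with a dark bar handle on top, 32 mm high. Plate top 12 mm above the origin; handle 56 mm long (x), 14 mm wide (y), from there up to 32 mm; grip across its 14 mm. 110 mm long (x) x 64 wide (y). Its 96 x 50 mm foot, 6 mm deep, drops into the 104 x 58 mm opening below (4 mm slack a side) and the shoulder rests on that rim. Origin: centre of the foot's underside; z up.
- timer: Bystander: red and white kitchen timer, 63 mm across, 58 mm high. Origin at the centre of its underside. Must not be shifted.
- salt_pot: Bystander: white ceramic shaker, 42 mm across, 77 mm high. Origin at the centre of its underside. Must not be shifted.
- pepper_pot: Bystander: black ceramic shaker, 42 mm across, 77 mm high. Origin at the centre of its underside. Must not be shifted.
- tub: Bystander: small white plastic dairy tub with a foil lid, 72 mm across, 71 mm high. Origin at the centre of its underside. Must not be shifted.
- garlic: Bystander: bulb of garlic, 60 mm across, 59 mm high. Origin at the centre of its underside. Must not be shifted.
Not all that is in view belongs to the job. Leave any turquoise look-alike of the two_part_tray alone.

How it is judged:
By the outcome, as a careful person would: the job done as asked, in the order asked, and still so for the second after the job is handed in, with the robot touching nothing.
It also fails if it takes over 112 s, if anything falls off the work surface, if the arm or the gripper's body presses on something with over 40 N, if the wrist force passes 120 N, or if a joint passes its speed limit or range.

ROBOT

A 6-joint arm with a two-finger parallel gripper is mounted at the origin on a cart in front of the work surface, level with it; the furniture and walls round the work are solid. World frame = base frame: x ahead of the robot, y to its left, z up, the work surface at z = 0. Lengths are in m, angles in rad, forces in N, time in s.
With the tool pointing down it reaches from about 0.425 to 0.95 m from the base axis. Payload 14.7 kg.
Tool frame: the origin (TCP) lies on the centre line of the jaws, within the pads' length; the fingertips stand 22 mm ahead of it and the grasp point (between the pads) lies 3 mm ahead of it; z points along the fingers, y is the line along which they close (so a half turn about z gives the same grasp; the last joint's range is limited). The gripper opens to 85 mm and grips with 20 to 120 N. Pads are 22 mm wide; open, the fingers measure 114 mm over their backs; the gripper's body (76 mm by 85 mm) begins 54 mm behind the grasp point. The pads swing forward as they close: fully open they stand 13 mm farther back than shut.
Start: joints at [-1.299, 0.48, 1.596, -0, 1.065, -0.047], TCP at [0.204, -0.617, 0.253] pointing down, gripper open.
Joint ranges: [-2.75, 2.75], [-0.82, 2.05], [0.23, 2.67], [-1.56, 4.7], [0.09, 2.69], [-2.92, 2.92]. Speed limits (rad/s): [1.89, 1.89, 2.39, 3.01, 3.01, 3.01].

INTERFACE

Orientations are given as a 3x3 rotation matrix whose columns are the frame's x, y, z axes.
In Python, from rig import * gives the robot as it stands. The module is installed in compiled form; this text tells all that it offers.
- The arm moves only by the tool apply_moves, never from a script. Its argument "series" is a list of rows, each a list of 3 entries, a list of its own where there are three numbers: the shift along the tool's x, y, z in parts of the range, where 1.0 means 400 mm, then the turn about the tool's z in a scale on which 1.0 is 90 degrees, then the closure, from 0 (fully open) to 1 (shut). A call has 1 to 5 rows; each row is the pose to reach, as a shift and turn from the pose commanded when the call began, along the tool's axes at that moment; what a row does not reach only later rows make up. A row lasts 1/10 s, in which the tool goes at most 50 mm and 8.59 degrees, less where a joint would pass 70% of its speed; a pose out of reach is approached as far as the arm can. A call with a gripper value outside its range is refused whole. The fingers move at their own pace and stop on an object; "newtons" is the grip in N (left out, the last holds). Time passes only in rows, so rows that repeat a pose let the fingers close. It gives the time, the measured TCP pose, the force, the opening and the grip force at its end, in the units of the state.
- read_state(): the state, without advancing time (a new reading comes with each control period).
- read_camera(name): name is "scene" or "top" or "wrist"; returns a dict with "color" (384x512x3 uint8, blue, green, red), "z_map" (384x512 float32, m along the optical axis (not along the pixel's ray), 0 where there is no reading), "fx", "fy", "cx", "cy" (pixels), "k1" (the pictures are not rectified: a ray, as slopes to the right and down, at radius r is drawn at 1 + k1 r^2 times it, then the intrinsics apply), "eye" and "rotation" of the camera in the world. Camera axes: x right, y down, z forward; pixel columns grow to the right and rows downward; lengths in m; the calibration is good to about 2 mm. A picture is of the moment at which its call begins.
- sign_off(): hands the job in; it is judged then, once.
Trained networks look in the newest picture that a camera, given by its name, has taken for a name from the list of things; names that differ only in an ending like _2 or _b are one class to them, and where a whole thing is asked for, a point or a joint stands for the part that bears it (a point fixed in the world has none). Each returns a list of dicts, best first, with "confidence" (0 to 1); they miss things now and then, are a little off and sometimes report something else, mostly with a low value. They report only what shows in the picture. A call takes as long as a camera call. They do not tell look-alikes from the thing itself.
- regions_of(label, camera): "region" (384x512 bool, what is visible of it).
- landmark_of(label, camera): "centre" ([x, y, z] in m, in world coordinates, good to about 4 mm: a listed point, or the origin of a listed thing).
The state is a dict: "time": time; "q": joint angles; "qvel": joint speeds; "joint_efforts": joint torques, N m; "tool_pos": TCP position; "orientation": TCP orientation; "contact_force": force on the tool from outside, world axes, zero at the start; "ft_torque": the same for the moment, N m; "gripper_width": finger opening in m; "finger_force": force on a finger pad.
Only numpy, scipy, OpenCV 4.12 (cv2) and the standard library are available. Lean on these libraries where they do the work, as an engineer would, in place of code of your own. Each camera call takes 0.05 s, during which the arm holds its last target. There are 200 camera calls.

## Working session

There is one attempt and no reset: what is moved stays moved. The work goes in short steps, Python scripts to look and compute and a tool call to move; the robot and the scene stay as the last step left them, time stands still between calls to the robot, and variables do not carry over. Pictures are saved under pics/ and viewed, at most 14 in all, crops included, and the job is handed in when it is done.

Besides the shell and the picture viewer there is one more tool, called after "Request:" as name([rows], argument=value, ...), one row to a line, values as JSON. apply_moves: Moves the arm, as the interface text tells. Its arguments: {"type":"object","properties":{"series":{"type":"array","items":{"type":"array"}},"newtons":{"type":"number"}},"required":["series"]}

```bash
mkdir -p pics
cat > h.py <<'E'
from rig import *
import numpy as np, cv2
def cloud(c):
    z=c["z_map"]; h,w=z.shape
    v,u=np.mgrid[:h,:w].astype(np.float32)
    K=np.array([[c["fx"],0,c["cx"]],[0,c["fy"],c["cy"]],[0,0,1]])
    p=cv2.undistortPoints(np.stack([u.ravel(),v.ravel()],1)[:,None].astype(np.float64),K,np.array([c["k1"],0,0,0.])).reshape(h,w,2)
    # (k1 model same as OpenCV)
    P=np.dstack([p[...,0]*z,p[...,1]*z,z])
    W=P@np.array(c["rotation"]).T+np.array(c["eye"])
    W[z==0]=np.nan
    return W
E
python3 - <<'E'
from h import *
s=read_state();print(s["tool_pos"],np.round(s["orientation"],3).tolist(),s["time"])
for n in ("top","scene"):
    c=read_camera(n);cv2.imwrite(f"pics/{n}0.png",cv2.resize(c["color"],(800,600)))
    W=cloud(c);np.save(n+"0.npy",W);cv2.imwrite(f"pics/{n}0raw.png",c["color"]);print(n,np.round(c["eye"],3))
    for l in "base_board open_tray two_part_tray three_part_tray lid timer salt_pot pepper_pot tub garlic".split():
        print(l)
        for r in landmark_of(l,n): print("  L",np.round(r["centre"],3),round(r["confidence"],2))
        for r in regions_of(l,n):
            m=r["region"]
            v,u=np.where(m); P=W[m];P=P[~np.isnan(P[:,0])]
            if len(P)<10: continue
            t=np.percentile(P[:,2],97); T=P[P[:,2]>t-.008]
            (cx,cy),(a,b),an=cv2.minAreaRect(T[:,:2].astype(np.float32))
            print("  R",round(r["confidence"],2),"px",int(u.mean()),int(v.mean()),"n",len(P),"ztop",round(t,3),"rect",round(cx,3),round(cy,3),round(a,3),round(b,3),round(an,1))
E
```

```text
[ 0.20363404 -0.61686944  0.25265645] [[0.95, 0.313, -0.0], [0.313, -0.95, 0.001], [0.0, -0.001, -1.0]] 0.0
top [0.3   0.134 1.327]
base_board
  L [ 0.471  0.407 -0.003] 0.61
  R 0.93 px 160 223 n 1215 ztop 0.018 rect 0.466 0.403 0.085 0.128 88.1
open_tray
  L [0.616 0.115 0.001] 0.4
  R 0.57 px 242 216 n 864 ztop 0.047 rect 0.48 0.154 0.064 0.11 84.9
two_part_tray
  L [ 0.594  0.272 -0.002] 0.91
  L [ 0.471  0.565 -0.004] 0.88
  R 0.61 px 105 223 n 865 ztop 0.04 rect 0.465 0.564 0.109 0.064 85.8
  R 0.6 px 203 180 n 829 ztop 0.041 rect 0.59 0.271 0.064 0.111 82.0
three_part_tray
  L [ 0.473 -0.014  0.001] 0.98
  R 0.87 px 299 219 n 834 ztop 0.036 rect 0.467 -0.014 0.063 0.108 88.0
lid
  L [ 0.458 -0.22  -0.   ] 0.94
  L [ 0.632  0.429 -0.003] 0.44
  R 0.96 px 368 221 n 739 ztop 0.034 rect 0.456 -0.223 0.054 0.015 7.4
  R 0.39 px 375 161 n 522 ztop 0.075 rect 0.632 -0.241 0.07 0.069 84.5
timer
  L [0.614 0.115 0.001] 0.64
  R 0.78 px 256 173 n 286 ztop 0.059 rect 0.61 0.113 0.009 0.047 27.7
salt_pot
  L [ 0.61  -0.107 -0.001] 0.71
  R 0.74 px 329 171 n 226 ztop 0.08 rect 0.607 -0.111
[... 1226 characters left out ...]
427 -0.005] 0.72
  R 0.77 px 254 189 n 340 ztop 0.057 rect 0.61 0.114 0.01 0.049 29.9
  R 0.67 px 322 147 n 416 ztop 0.071 rect 0.63 -0.239 0.071 0.069 80.1
salt_pot
  L [ 0.61  -0.107 -0.   ] 0.79
  R 0.54 px 303 162 n 250 ztop 0.076 rect 0.604 -0.106 0.038 0.032 47.2
pepper_pot
  L [ 0.624  0.027 -0.   ] 0.79
  R 0.82 px 272 174 n 228 ztop 0.076 rect 0.613 0.03 0.034 0.028 75.8
tub
  L [ 0.633 -0.241 -0.002] 0.66
  R 0.94 px 322 146 n 360 ztop 0.071 rect 0.628 -0.239 0.068 0.07 0.1
garlic
  L [ 0.632  0.427 -0.004] 0.59
  L [ 0.472  0.407 -0.002] 0.27
  R 0.73 px 164 228 n 286 ztop 0.05 rect 0.628 0.423 0.026 0.028 88.7
  R 0.68 px 217 213 n 748 ztop 0.039 rect 0.589 0.272 0.066 0.115 82.2
```

View pics/top0.png

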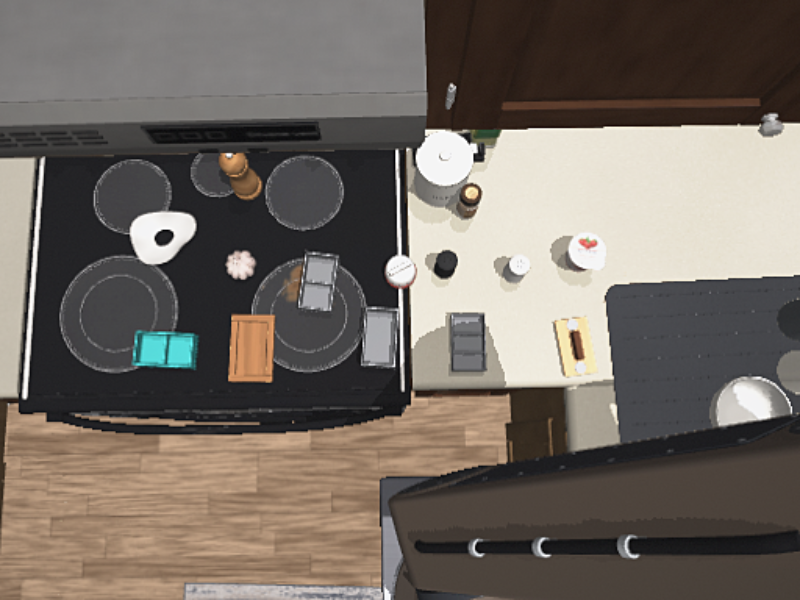

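View pics/scene0.png

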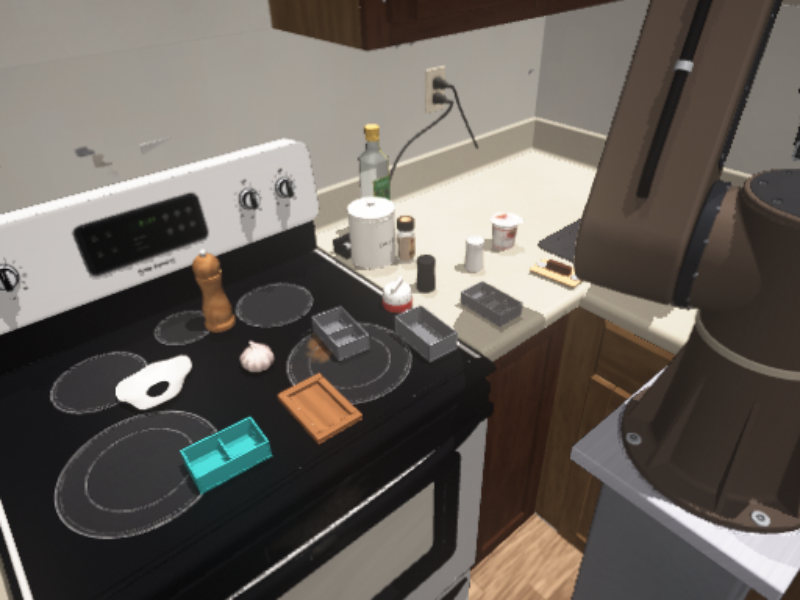

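Run:
```python
import cv2,numpy as np
a=cv2.imread("pics/top0raw.png");cv2.imwrite("pics/crop0.png",cv2.resize(a[140:260,60:410],None,fx=2.28,fy=2.28,interpolation=2))
W=np.load("scene0.npy"); # rough height of overhead cabinet
m=(W[...,2]>.12)&(W[...,0]>.4)
print(np.nanmin(W[m],0),np.nanmax(W[m],0)) if m.any() else 0
W=np.load("top0.npy");m=(W[...,2]>.12)&(W[...,0]>.4)
if m.any(): print(np.nanpercentile(W[m],[1,50,99],axis=0))
```

```text
[ 0.40012303 -0.82873711  0.12000092] [1.02419452 0.7436943  0.57153909]
[[ 0.56446952 -0.3275549   0.13289786]
 [ 0.65847191  0.14351725  0.76279747]
 [ 0.79923281  0.46477895  0.79112565]]
```

The top view (800x600 px) shows these pieces and look-alikes:
- **Open tray:** grey, undivided, at (380,336).
- **Two-part tray:** the grey one at (319,281). Its turquoise look-alike is at (166,350) and must be left alone.
- **Three-part tray:** (467,342).
- **Lid:** (575,346).
- **Base board:** (251,348).

The scene view agrees, with the open tray at (426,333) and the base at (320,407). The wall cabinet is high, at z > 0.57. I'll check the choice in one crop and work out the first moves.

View pics/crop0.png

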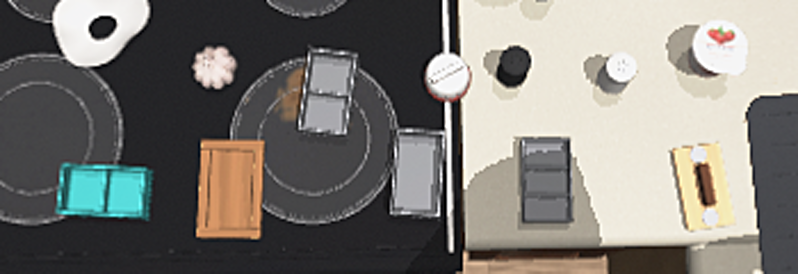

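```bash
cat >> h.py <<'E'
def goto(x,y,z,yaw):
    "shift (cm, tool axes) and turn (deg) from the measured pose to TCP x,y,z with tool x at yaw deg"
    s=read_state();R=np.array(s["orientation"]);d=R.T@(np.array([x,y,z])-s["tool_pos"])*100
    cur=np.degrees(np.arctan2(R[1,0],R[0,0]))
    print("shift",np.round(d,2),"turn",round(cur-yaw,2),"| pos",np.round(s["tool_pos"],4),"yaw",round(cur,2),"t",s["time"],"w",round(s["gripper_width"],4),"F",np.round(s["contact_force"],1),"q6",round(s["q"][5],2))
E
python3 -c "
from h import *
goto(.48,.1545,.2,-5)"
```

```text
shift [ 50.42 -64.63   5.33] turn 23.27 | pos [ 0.2038 -0.6172  0.2533] yaw 18.27 t 2.1 w 0.0854 F [-0.6  0.1 -0.5] q6 -0.05
```

The crop confirms the choice: the open tray at (417,172) has no cross wall, the grey two-part tray is at (327,90), and the turquoise one at (105,192) stays. Moving now.

The rows are not in the units I measure in: shifts go in shares of 400 mm and turns go in shares of 90 degrees. I convert before sending: 21 cm / 40 = 0.525, 16.8 cm / 40 = 0.42, 23.3 degrees / 90 = 0.2589.

Request:
apply_moves([
  [[0.105,-0.065,0],0.0556,0],
  [[0.21,-0.13,0],0.1111,0],
  [[0.315,-0.195,0],0.1667,0],
  [[0.42,-0.26,0],0.2222,0],
  [[0.525,-0.325,0],0.2589,0],
])

```text
time: 2.6
tool_pos: [0.3633, -0.4264, 0.2535]
orientation: [[0.996, -0.092, 0.0], [-0.092, -0.996, -0.0], [0.0, 0.0, -1.0]]
contact_force: [1.5, -1.3, -0.2]
gripper_width: 0.0855
finger_force: 0.0
```

```bash
python3 -c "
from h import *
goto(.48,-.25,.2,-5);goto(.48,.1545,.2,-5)"
```

```text
shift [ 10.   -18.64   5.35] turn -0.26 | pos [ 0.3633 -0.4264  0.2535] yaw -5.26 t 2.6 w 0.0855 F [ 1.5 -1.3 -0.2] q6 0.74
shift [  6.29 -58.92   5.33] turn -0.26 | pos [ 0.3633 -0.4264  0.2535] yaw -5.26 t 2.6 w 0.0855 F [ 1.5 -1.3 -0.2] q6 0.74
```

Converted, -22.3 cm / 40 = -0.5575, -17.4 cm / 40 = -0.435.

Request:
apply_moves([
  [[0.075,-0.1,0],0,0],
  [[0.15,-0.2,0.025],0,0],
  [[0.2,-0.3125,0.05],0,0],
  [[0.2,-0.435,0.075],0,0],
  [[0.2,-0.5575,0.075],0,0],
])

```text
time: 3.1
tool_pos: [0.4615, -0.2108, 0.2222]
orientation: [[0.996, -0.088, -0.001], [-0.088, -0.996, 0.001], [-0.001, -0.001, -1.0]]
contact_force: [0.9, 0.7, 0.6]
gripper_width: 0.0855
finger_force: 0.0
```

Converted, -24.5 cm / 40 = -0.6125, -19.6 cm / 40 = -0.49.

Request:
apply_moves([
  [[0,-0.1225,0],0,0],
  [[0,-0.245,0],0,0],
  [[0,-0.3675,0],0,0],
  [[0,-0.49,0],0,0],
  [[0,-0.6125,0],0,0],
])

```text
time: 3.6
tool_pos: [0.4831, 0.0331, 0.2236]
orientation: [[0.996, -0.088, 0.001], [-0.088, -0.996, 0.0], [0.001, -0.0, -1.0]]
contact_force: [1.3, -0.2, -0.1]
gripper_width: 0.0852
finger_force: 0.0
```

Converted, -12.1 cm / 40 = -0.3025, -12 cm / 40 = -0.3.

Request:
apply_moves([
  [[-0.0125,-0.1225,0.0125],0,0],
  [[-0.025,-0.245,0.0375],0,0],
  [[-0.0375,-0.3,0.0575],0,0],
  [[-0.0425,-0.3025,0.0575],0,0],
  [[-0.0425,-0.3025,0.0575],0,0],
])

```text
time: 4.1
tool_pos: [0.4764, 0.1535, 0.2002]
orientation: [[0.996, -0.086, -0.001], [-0.086, -0.996, -0.0], [-0.0, 0.0, -1.0]]
contact_force: [-1.3, -0.4, -0.4]
gripper_width: 0.0855
finger_force: 0.0
```

```bash
cat > look.py <<'E'
from h import *
import sys
lab,name,cam=sys.argv[1],sys.argv[2],sys.argv[3]
c=read_camera(cam);W=cloud(c);cv2.imwrite(f"pics/{name}.png",cv2.resize(c["color"],(640,480)))
np.save(name+".npy",W)
for l in lab.split(","):
    for r in landmark_of(l,cam)[:2]: print(l,"L",np.round(r["centre"],4),round(r["confidence"],2))
    for r in regions_of(l,cam)[:2]:
        m=r["region"];v,u=np.where(m);P=W[m];P=P[~np.isnan(P[:,0])]
        if len(P)<20: continue
        t=np.percentile(P[:,2],97);T=P[abs(P[:,2]-t)<.006]
        (cx,cy),(a,b),an=cv2.minAreaRect(T[:,:2].astype(np.float32))
        print(l,"R",round(r["confidence"],2),"px",int(u.mean()),int(v.mean()),"span",u.min(),u.max(),v.min(),v.max(),"ztop",round(t,4),"rect",np.round([cx,cy,a,b],4),round(an,1))
E
python3 look.py open_tray,base_board w1 wrist;  python3 -c "
from h import *
goto(.48,.1545,.037,-5)"
```

```text
open_tray L [4.817e-01 1.556e-01 2.000e-04] 0.68
open_tray R 0.74 px 251 170 span 213 291 108 235 ztop 0.0462 rect [0.4811 0.1559 0.0642 0.1101] 84.9
base_board L [0.4744 0.4034 0.0015] 0.96
base_board R 0.74 px 27 201 span 0 67 134 258 ztop 0.015 rect [0.4692 0.3992 0.0783 0.1302] 87.5
shift [ 0.25 -0.25 16.36] turn -0.12 | pos [0.4772 0.1522 0.2006] yaw -5.12 t 4.35 w 0.0856 F [ 0.1 -0.3  0.3] q6 1.91
```

Converted, 16.3 cm / 40 = 0.4075, 13 cm / 40 = 0.325.

Request:
apply_moves([
  [[0.01,-0.0075,0.1125],0,0],
  [[0.01,-0.0075,0.225],0,0],
  [[0.01,-0.0075,0.325],0,0],
  [[0.01,-0.0075,0.4075],0,0],
  [[0.01,-0.0075,0.4075],0,0],
])

```text
time: 4.85
tool_pos: [0.4791, 0.1545, 0.0342]
orientation: [[0.996, -0.089, -0.006], [-0.089, -0.996, -0.001], [-0.006, 0.002, -1.0]]
contact_force: [-0.2, 0.2, 1.1]
gripper_width: 0.0855
finger_force: 0.0
```

Request:
apply_moves([
  [[0,0,0],0,1],
  [[0,0,0],0,1],
  [[0,0,0],0,1],
  [[0,0,0],0,1],
  [[0,0,0],0,1],
], newtons=40)

```text
time: 5.35
tool_pos: [0.4822, 0.156, 0.0389]
orientation: [[0.996, -0.088, 0.003], [-0.088, -0.996, 0.001], [0.003, -0.001, -1.0]]
contact_force: [-1.1, -2.1, 14.8]
gripper_width: 0.0634
finger_force: 46.4
```

Converted, -13 cm / 40 = -0.325, -11 cm / 40 = -0.275.

Request:
apply_moves([
  [[0,0,-0.075],0,1],
  [[0,0,-0.175],0,1],
  [[0,-0.075,-0.275],0,1],
  [[0,-0.175,-0.325],0,1],
  [[0,-0.25,-0.325],0,1],
])

```text
time: 5.85
tool_pos: [0.4919, 0.2579, 0.172]
orientation: [[0.996, -0.088, 0.007], [-0.088, -0.996, 0.003], [0.006, -0.004, -1.0]]
contact_force: [1.0, -0.3, -1.9]
gripper_width: 0.0628
finger_force: 46.0
```

Request:
apply_moves([
  [[0,0,0],0,1],
  [[0,0,0],0,1],
])

```text
time: 6.05
tool_pos: [0.4897, 0.2559, 0.168]
orientation: [[0.996, -0.086, 0.001], [-0.086, -0.996, 0.0], [0.001, -0.0, -1.0]]
contact_force: [-0.9, -1.2, -1.4]
gripper_width: 0.0635
finger_force: 45.8
```

```bash
python3 look.py base_board,open_tray w2 wrist;  python3 -c "
from h import *
goto(.468,.404,.14,-2)"
```

```text
base_board L [0.4733 0.4026 0.0029] 0.78
base_board R 0.67 px 94 208 span 36 147 140 282 ztop 0.0151 rect [0.469  0.4039 0.0851 0.1308] 87.9
open_tray L [0.4925 0.2597 0.1293] 0.92
open_tray R 0.92 px 255 231 span 164 347 128 347 ztop 0.1751 rect [0.4992 0.2548 0.0659 0.0901] 85.0
shift [ -3.49 -14.7    2.72] turn -3.09 | pos [0.4898 0.2545 0.1672] yaw -5.09 t 6.3 w 0.0631 F [-0.5  0.3 -1.7] q6 2.08
```

View pics/w2.png

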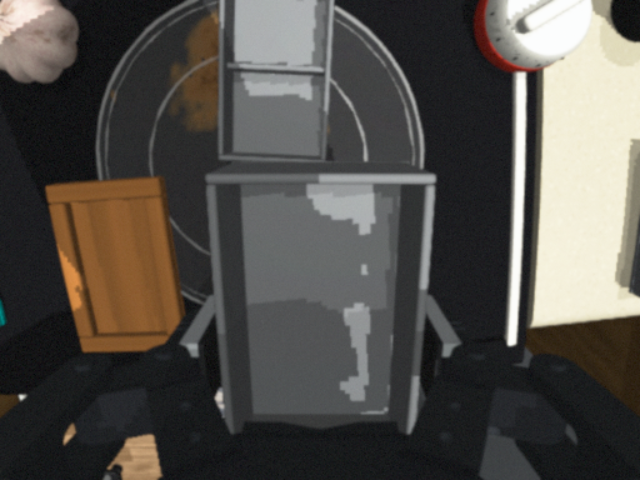

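The tray is held squarely at (320,290) px, with the base visible at (115,265) to the left.

Converted, -14.7 cm / 40 = -0.3675, -3.4 cm / 40 = -0.085, -3 degrees / 90 = -0.0333.

Request:
apply_moves([
  [[-0.025,-0.1125,0.0125],-0.0111,1],
  [[-0.05,-0.225,0.0375],-0.0222,1],
  [[-0.075,-0.325,0.075],-0.0333,1],
  [[-0.085,-0.3675,0.125],-0.0333,1],
  [[-0.085,-0.3675,0.2],-0.0333,1],
])

```text
time: 6.8
tool_pos: [0.4694, 0.4076, 0.0875]
orientation: [[0.999, -0.034, 0.002], [-0.034, -0.999, 0.002], [0.002, -0.002, -1.0]]
contact_force: [1.2, 0.3, -2.9]
gripper_width: 0.0629
finger_force: 45.9
```

Converted, 1.4 cm / 40 = 0.035, 1 cm / 40 = 0.025.

Request:
apply_moves([
  [[0,0,0.025],0,1],
  [[0,0,0.035],0,1],
  [[0,0,0.035],0,1],
])

```text
time: 7.1
tool_pos: [0.4692, 0.4041, 0.0734]
orientation: [[0.999, -0.037, -0.0], [-0.037, -0.999, -0.0], [-0.0, 0.0, -1.0]]
contact_force: [0.0, -0.6, -1.6]
gripper_width: 0.0635
finger_force: 45.7
```

```bash
python3 look.py base_board,open_tray t2 top; python3 look.py base_board,open_tray s2 scene; python3 -c "
from h import *
goto(.469,.404,.046,-2)"
```

```text
base_board R 0.4 px 173 205 span 171 175 202 210 ztop 0.0209 rect [0.5162 0.3654 0.0112 0.0251] 85.1
base_board L [ 0.47    0.4076 -0.0033] 0.73
base_board L [0.6146 0.1171 0.0007] 0.4
base_board R 0.78 px 205 267 span 178 231 251 283 ztop 0.015 rect [0.4661 0.4041 0.0835 0.1286] 88.3
base_board R 0.39 px 272 174 span 267 278 163 187 ztop 0.0759 rect [0.6158 0.028  0.036  0.0327] 49.3
open_tray L [0.4688 0.4031 0.0323] 0.83
open_tray R 0.91 px 206 247 span 192 224 227 267 ztop 0.0805 rect [0.4581 0.404  0.0653 0.0936] 88.5
open_tray R 0.54 px 253 189 span 244 263 178 199 ztop 0.0572 rect [0.609  0.1167 0.0099 0.044 ] 25.6
shift [0.   0.09 2.76] turn -0.04 | pos [0.469  0.4049 0.0736] yaw -2.04 t 7.6 w 0.0629 F [ 0.4 -0.2 -2.5] q6 2.27
```

Aligned. Lowering, then checking the force.

Converted, 2.7 cm / 40 = 0.0675, 2.6 cm / 40 = 0.065.

Request:
apply_moves([
  [[0,0,0.02],0,1],
  [[0,0,0.04],0,1],
  [[0,0,0.055],0,1],
  [[0,0,0.065],0,1],
  [[0,0,0.0675],0,1],
])

```text
time: 8.1
tool_pos: [0.4685, 0.4045, 0.0471]
orientation: [[0.999, -0.035, -0.001], [-0.035, -0.999, -0.001], [-0.001, 0.001, -1.0]]
contact_force: [-12.2, -9.4, 44.2]
gripper_width: 0.0634
finger_force: 51.8
```

Request:
apply_moves([
  [[0,0,0],0,1],
  [[0,0,0],0,1],
])

```text
time: 8.3
tool_pos: [0.4685, 0.4045, 0.0472]
orientation: [[0.999, -0.036, -0.001], [-0.036, -0.999, -0.001], [-0.001, 0.001, -1.0]]
contact_force: [-7.6, -6.4, 26.5]
gripper_width: 0.0635
finger_force: 49.6
```

Converted, -0.1 cm / 40 = -0.0025.

Request:
apply_moves([
  [[0,0,-0.0025],0,0],
  [[0,0,-0.0025],0,0],
  [[0,0,-0.0025],0,0],
  [[0,0,-0.0025],0,0],
  [[0,0,-0.0025],0,0],
])

```text
time: 8.8
tool_pos: [0.4689, 0.4048, 0.0471]
orientation: [[0.999, -0.036, -0.0], [-0.036, -0.999, -0.0], [-0.0, 0.0, -1.0]]
contact_force: [-0.3, -0.5, 0.7]
gripper_width: 0.085
finger_force: 0.0
```

Converted, -15.5 cm / 40 = -0.3875, -15 cm / 40 = -0.375, 4 degrees / 90 = 0.0444.

Request:
apply_moves([
  [[0,0,-0.075],0,0],
  [[0,0,-0.175],0,0],
  [[0.05,0.075,-0.275],0,0],
  [[0.1,0.175,-0.375],0.0222,0],
  [[0.15,0.275,-0.3875],0.0444,0],
])

```text
time: 9.3
tool_pos: [0.5236, 0.2992, 0.204]
orientation: [[0.995, -0.105, 0.004], [-0.105, -0.995, 0.002], [0.004, -0.003, -1.0]]
contact_force: [1.0, 0.7, -0.0]
gripper_width: 0.0854
finger_force: 0.0
```

Converted, 5.5 cm / 40 = 0.1375, 4 cm / 40 = 0.1, 2 degrees / 90 = 0.0222.

Request:
apply_moves([
  [[0.1,0.0375,0],0.0111,0],
  [[0.1375,0.0625,0],0.0222,0],
  [[0.1375,0.0625,0],0.0222,0],
])

```text
time: 9.6
tool_pos: [0.5761, 0.2665, 0.2004]
orientation: [[0.99, -0.143, 0.001], [-0.143, -0.99, -0.0], [0.001, -0.0, -1.0]]
contact_force: [0.7, -0.1, 0.1]
gripper_width: 0.0851
finger_force: 0.0
```

```bash
python3 look.py base_board,open_tray,two_part_tray w3 wrist;  python3 -c "
from h import *
goto(.591,.271,.033,-8)"
```

```text
base_board R 0.95 px 153 261 span 91 192 225 336 ztop 0.0154 rect [0.4693 0.4032 0.0843 0.1306] 88.8
base_board R 0.15 px 144 292 span 84 179 241 351 ztop 0.0547 rect [0.4779 0.3903 0.1225 0.0459] 32.4
open_tray L [0.4683 0.4069 0.0088] 0.87
open_tray R 0.94 px 144 292 span 84 179 241 351 ztop 0.0546 rect [0.4777 0.3905 0.122  0.0463] 31.1
open_tray R 0.55 px 153 260 span 90 192 225 334 ztop 0.0154 rect [0.4703 0.4032 0.0843 0.1287] 88.8
two_part_tray L [ 0.467   0.5707 -0.003 ] 0.89
two_part_tray L [ 0.5902  0.2736 -0.0014] 0.7
two_part_tray R 0.71 px 245 158 span 206 284 96 222 ztop 0.0401 rect [0.5917 0.2726 0.0641 0.1092] 81.7
two_part_tray R 0.6 px 26 286 span 0 56 274 305 ztop 0.0399 rect [0.4944 0.5287 0.0407 0.0066] 81.3
shift [ 1.71 -0.46 16.75] turn 0.05 | pos [0.5735 0.2689 0.2005] yaw -7.95 t 9.95 w 0.0859 F [-0.1 -0.5  0. ] q6 2.1
```

View pics/w3.png

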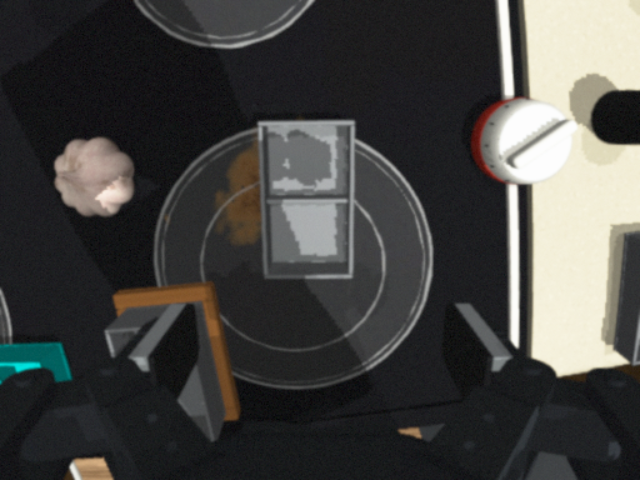

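The open tray sits in the base (rim at z = 0.0546, 54 mm expected). The grey two-part tray is at (308,198) px. Grasping it.

Converted, 16.7 cm / 40 = 0.4175, 16.4 cm / 40 = 0.41.

Request:
apply_moves([
  [[0.0425,-0.01,0.1125],0,0],
  [[0.0425,-0.01,0.225],0,0],
  [[0.0425,-0.01,0.325],0,0],
  [[0.0425,-0.01,0.41],0,0],
  [[0.0425,-0.01,0.4175],0,0],
])

```text
time: 10.45
tool_pos: [0.5887, 0.2691, 0.0296]
orientation: [[0.99, -0.139, -0.006], [-0.139, -0.99, -0.002], [-0.006, 0.003, -1.0]]
contact_force: [0.0, -0.3, -0.2]
gripper_width: 0.0855
finger_force: 0.0
```

Request:
apply_moves([
  [[0,0,0],0,0],
  [[0,0,0],0,1],
  [[0,0,0],0,1],
  [[0,0,0],0,1],
  [[0,0,0],0,1],
])

```text
time: 10.95
tool_pos: [0.593, 0.2704, 0.0361]
orientation: [[0.99, -0.14, 0.003], [-0.14, -0.99, 0.001], [0.003, -0.002, -1.0]]
contact_force: [-2.0, 1.8, 5.8]
gripper_width: 0.0636
finger_force: 44.1
```

Request:
apply_moves([
  [[0,0,0],0,1],
])

```text
time: 11.05
tool_pos: [0.593, 0.2704, 0.0361]
orientation: [[0.99, -0.14, 0.003], [-0.14, -0.99, 0.001], [0.003, -0.002, -1.0]]
contact_force: [-0.8, 1.6, 5.8]
gripper_width: 0.0634
finger_force: 44.1
```

Converted, -11.5 cm / 40 = -0.2875, -11 cm / 40 = -0.275.

Request:
apply_moves([
  [[0,0,-0.075],0,1],
  [[0,0,-0.175],0,1],
  [[-0.025,-0.05,-0.275],0,1],
  [[-0.05,-0.1,-0.2875],0,1],
  [[-0.05,-0.1,-0.2875],0,1],
])

```text
time: 11.55
tool_pos: [0.5782, 0.3149, 0.1526]
orientation: [[0.99, -0.138, 0.005], [-0.138, -0.99, 0.003], [0.005, -0.004, -1.0]]
contact_force: [-0.7, -0.7, -1.9]
gripper_width: 0.0632
finger_force: 45.5
```

```bash
python3 look.py two_part_tray,base_board,open_tray w4 wrist; python3 -c "
from h import *
goto(.4695,.4045,.10,-2)"
```

```text
two_part_tray L [ 4.677e-01  5.693e-01 -4.000e-04] 0.97
two_part_tray L [0.5719 0.3171 0.1169] 0.75
two_part_tray R 0.71 px 255 232 span 167 345 131 346 ztop 0.1566 rect [0.5858 0.3129 0.0646 0.0925] 82.2
two_part_tray R 0.66 px 17 311 span 0 60 295 353 ztop 0.1967 rect [0.5885 0.3758 0.0038 0.0202] 85.3
base_board R 0.97 px 131 255 span 119 151 247 271 ztop 0.0152 rect [0.5263 0.4289 0.0282 0.0186] 87.5
open_tray L [0.4688 0.4062 0.0088] 0.83
open_tray R 0.6 px 156 298 span 122 181 263 337 ztop 0.0347 rect [0.5232 0.4291 0.001  0.0078] 2.3
shift [-12.    -7.71   4.82] turn -6.07 | pos [0.5775 0.3113 0.1482] yaw -8.07 t 11.9 w 0.0633 F [ 0.   0.3 -0.5] q6 2.16
```

Converted, -12 cm / 40 = -0.3, -11 cm / 40 = -0.275, -6 degrees / 90 = -0.0667.

Request:
apply_moves([
  [[-0.0875,-0.055,0],-0.0222,1],
  [[-0.1875,-0.1175,0.0125],-0.0444,1],
  [[-0.275,-0.175,0.05],-0.0667,1],
  [[-0.3,-0.1925,0.1],-0.0667,1],
  [[-0.3,-0.1925,0.1075],-0.0667,1],
])

```text
time: 12.4
tool_pos: [0.4669, 0.4052, 0.1034]
orientation: [[0.999, -0.033, -0.003], [-0.033, -0.999, -0.002], [-0.003, 0.002, -1.0]]
contact_force: [0.6, -0.9, -1.2]
gripper_width: 0.0634
finger_force: 45.3
```

Request:
apply_moves([
  [[0,0,0],0,1],
  [[0,0,0],0,1],
])

```text
time: 12.6
tool_pos: [0.4706, 0.4045, 0.1061]
orientation: [[0.999, -0.037, 0.001], [-0.037, -0.999, 0.0], [0.001, -0.0, -1.0]]
contact_force: [-0.4, -0.6, -1.5]
gripper_width: 0.063
finger_force: 45.3
```

```bash
python3 look.py two_part_tray,open_tray s4 scene; python3 -c "
from h import *
goto(.469,.4045,.083,-2)"
```

```text
two_part_tray L [0.468  0.4022 0.0699] 0.86
two_part_tray L [ 0.6331 -0.2423 -0.001 ] 0.63
two_part_tray R 0.68 px 204 237 span 189 224 216 258 ztop 0.1089 rect [0.4656 0.4032 0.0647 0.1091] 87.0
two_part_tray R 0.61 px 144 290 span 115 173 267 315 ztop 0.0393 rect [0.4651 0.5662 0.1116 0.0668] 86.0
open_tray L [0.4651 0.4071 0.0086] 0.92
open_tray R 0.69 px 206 260 span 184 225 244 275 ztop 0.0537 rect [0.4567 0.4042 0.0641 0.0941] 88.3
shift [-0.12  0.03  2.31] turn -0.09 | pos [0.4702 0.4048 0.1061] yaw -2.09 t 12.85 w 0.0635 F [ 0.4 -0.5 -1. ] q6 2.27
```

Converted, 2.2 cm / 40 = 0.055, 2.1 cm / 40 = 0.0525.

Request:
apply_moves([
  [[0,0,0.0175],0,1],
  [[0,0,0.0325],0,1],
  [[0,0,0.045],0,1],
  [[0,0,0.0525],0,1],
  [[0,0,0.055],0,1],
])

```text
time: 13.35
tool_pos: [0.4691, 0.4049, 0.0844]
orientation: [[0.999, -0.035, -0.001], [-0.035, -0.999, -0.0], [-0.0, 0.0, -1.0]]
contact_force: [-10.4, -8.8, 39.9]
gripper_width: 0.0631
finger_force: 50.2
```

Request:
apply_moves([
  [[0,0,0],0,1],
  [[0,0,0],0,1],
])

```text
time: 13.55
tool_pos: [0.469, 0.4049, 0.0845]
orientation: [[0.999, -0.035, -0.0], [-0.035, -0.999, -0.0], [-0.0, 0.0, -1.0]]
contact_force: [-7.0, -6.2, 21.7]
gripper_width: 0.0633
finger_force: 48.3
```

Converted, -0.1 cm / 40 = -0.0025.

Request:
apply_moves([
  [[0,0,-0.0025],0,0],
  [[0,0,-0.0025],0,0],
  [[0,0,-0.0025],0,0],
  [[0,0,-0.0025],0,0],
  [[0,0,-0.0025],0,0],
])

```text
time: 14.05
tool_pos: [0.4694, 0.405, 0.0844]
orientation: [[0.999, -0.036, -0.0], [-0.036, -0.999, -0.0], [-0.0, 0.0, -1.0]]
contact_force: [-0.7, 0.5, -0.4]
gripper_width: 0.0851
finger_force: 0.0
```

Converted, -12 cm / 40 = -0.3, -11 cm / 40 = -0.275.

Request:
apply_moves([
  [[0,0,-0.075],0,0],
  [[0,0,-0.175],0,0],
  [[0,0.075,-0.275],0,0],
  [[0,0.1875,-0.3],0,0],
  [[0,0.3,-0.3],0,0],
])

```text
time: 14.55
tool_pos: [0.4659, 0.2848, 0.2067]
orientation: [[0.999, -0.034, 0.004], [-0.034, -0.999, 0.002], [0.004, -0.002, -1.0]]
contact_force: [1.3, -1.4, -0.8]
gripper_width: 0.085
finger_force: 0.0
```

```bash
python3 look.py two_part_tray,three_part_tray w5 wrist;  python3 look.py two_part_tray s5 scene;python3 -c "
from h import *
goto(.468,-.013,.2,-2)"
```

```text
two_part_tray L [0.4623 0.4061 0.0466] 0.93
two_part_tray R 0.71 px 508 191 span 502 511 156 213 ztop 0.0195 rect [0.4318 0.0204 0.0317 0.0028] 0.9
two_part_tray R 0.66 px 18 185 span 0 41 149 221 ztop 0.0399 rect [0.4633 0.5228 0.0273 0.0656] 82.0
three_part_tray R 0.85 px 508 191 span 503 511 162 213 ztop 0.0196 rect [0.4318 0.0204 0.0317 0.0028] 0.9
two_part_tray L [ 0.4695  0.5645 -0.0014] 0.67
two_part_tray L [0.4669 0.4057 0.0489] 0.58
two_part_tray R 0.87 px 201 242 span 179 225 222 264 ztop 0.0874 rect [0.4671 0.4038 0.0644 0.1146] 88.0
two_part_tray R 0.8 px 144 290 span 116 173 269 315 ztop 0.0392 rect [0.465  0.5672 0.1095 0.0659] 86.0
shift [ 1.31 29.88  0.43] turn 0.02 | pos [0.4652 0.286  0.2044] yaw -1.98 t 14.95 w 0.0857 F [-0.4  0.6  0.4] q6 2.1
```

View pics/w5.png

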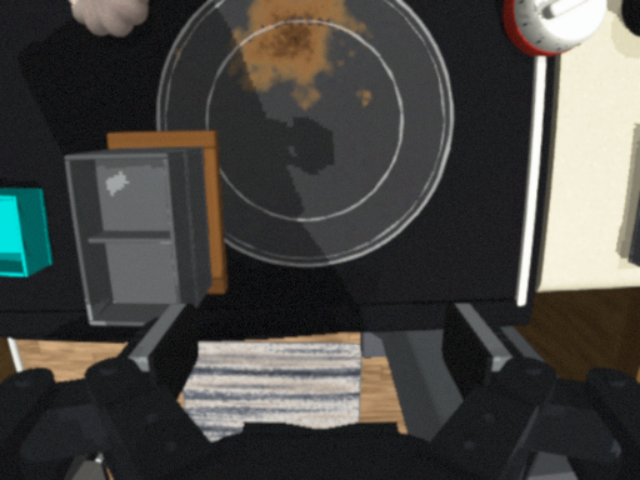

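The two-part tray sits on the open tray at (130,235) px, with its rim at z ≈ 0.087 (88 mm expected). On to the three-part tray.

Converted, 24.5 cm / 40 = 0.6125, 19.6 cm / 40 = 0.49.

Request:
apply_moves([
  [[0,0.1225,0],0,0],
  [[0.0125,0.245,0],0,0],
  [[0.025,0.3675,0],0,0],
  [[0.0325,0.49,0.01],0,0],
  [[0.0325,0.6125,0.01],0,0],
])

```text
time: 15.45
tool_pos: [0.4697, 0.0388, 0.2002]
orientation: [[0.999, -0.034, 0.0], [-0.034, -0.999, 0.0], [0.0, -0.0, -1.0]]
contact_force: [2.0, 0.6, -1.4]
gripper_width: 0.0856
finger_force: 0.0
```

Request:
apply_moves([
  [[0,0.075,0],0,0],
  [[0,0.135,0],0,0],
  [[0,0.135,0],0,0],
  [[0,0.135,0],0,0],
])

```text
time: 15.85
tool_pos: [0.4678, -0.0139, 0.2004]
orientation: [[0.999, -0.036, -0.0], [-0.036, -0.999, 0.0], [-0.0, -0.0, -1.0]]
contact_force: [-0.0, 0.6, 0.9]
gripper_width: 0.0853
finger_force: 0.0
```

```bash
python3 look.py three_part_tray w6 wrist; python3 -c "
from h import *
goto(.468,-.013,.031,-2)"
```

```text
three_part_tray L [ 0.471  -0.0149 -0.0009] 0.62
three_part_tray R 0.71 px 253 170 span 216 290 110 233 ztop 0.0347 rect [ 0.4698 -0.0124  0.064   0.1106] 88.6
shift [ 3.000e-02 -1.000e-02  1.695e+01] turn 0.04 | pos [ 0.4677 -0.0131  0.2005] yaw -1.96 t 16.0 w 0.0853 F [-0.4  0.7  0.1] q6 1.51
```

Converted, 16.9 cm / 40 = 0.4225, 16.2 cm / 40 = 0.405.

Request:
apply_moves([
  [[0.005,0,0.1125],0,0],
  [[0.005,0,0.225],0,0],
  [[0.005,0,0.325],0,0],
  [[0.005,0,0.405],0,0],
  [[0.005,0,0.4225],0,0],
])

```text
time: 16.5
tool_pos: [0.4679, -0.0131, 0.0289]
orientation: [[0.999, -0.034, -0.005], [-0.034, -0.999, 0.0], [-0.005, -0.0, -1.0]]
contact_force: [1.0, -0.8, 0.4]
gripper_width: 0.0854
finger_force: 0.0
```

Request:
apply_moves([
  [[0,0,0],0,0],
  [[0,0,0],0,1],
  [[0,0,0],0,1],
  [[0,0,0],0,1],
  [[0,0,0],0,1],
])

```text
time: 17.0
tool_pos: [0.4706, -0.0141, 0.0333]
orientation: [[0.999, -0.035, 0.003], [-0.035, -0.999, -0.0], [0.003, 0.0, -1.0]]
contact_force: [0.0, 4.4, 9.4]
gripper_width: 0.063
finger_force: 44.0
```

Request:
apply_moves([
  [[0,0,0],0,1],
])

```text
time: 17.1
tool_pos: [0.4706, -0.0141, 0.0333]
orientation: [[0.999, -0.035, 0.003], [-0.035, -0.999, -0.0], [0.003, 0.0, -1.0]]
contact_force: [-0.4, 4.5, 8.8]
gripper_width: 0.063
finger_force: 44.0
```

Converted, -14.5 cm / 40 = -0.3625, -11 cm / 40 = -0.275.

Request:
apply_moves([
  [[0,0,-0.075],0,1],
  [[0,0,-0.175],0,1],
  [[0,0,-0.275],0,1],
  [[0,-0.1,-0.3625],0,1],
  [[0,-0.2225,-0.3625],0,1],
])

```text
time: 17.6
tool_pos: [0.4752, 0.0732, 0.1819]
orientation: [[0.999, -0.039, 0.009], [-0.039, -0.999, 0.001], [0.009, -0.001, -1.0]]
contact_force: [0.6, 0.9, -2.6]
gripper_width: 0.0629
finger_force: 46.7
```

Converted, -24 cm / 40 = -0.6, -19.6 cm / 40 = -0.49.

Request:
apply_moves([
  [[0,-0.1225,0],0,1],
  [[0,-0.245,0],0,1],
  [[0,-0.3675,0],0,1],
  [[0,-0.49,0],0,1],
  [[0,-0.6,0],0,1],
])

```text
time: 18.1
tool_pos: [0.481, 0.3158, 0.1782]
orientation: [[0.999, -0.035, 0.002], [-0.035, -0.999, 0.001], [0.002, -0.001, -1.0]]
contact_force: [1.8, 0.1, -1.6]
gripper_width: 0.0632
finger_force: 46.6
```

Request:
apply_moves([
  [[0,0,0],0,1],
  [[0,0,0],0,1],
])

```text
time: 18.3
tool_pos: [0.4808, 0.3141, 0.1775]
orientation: [[0.999, -0.033, 0.001], [-0.033, -0.999, 0.0], [0.001, -0.0, -1.0]]
contact_force: [0.6, -0.8, -2.3]
gripper_width: 0.0632
finger_force: 46.6
```

```bash
python3 look.py three_part_tray,two_part_tray w7 wrist; python3 -c "
from h import *
goto(.4695,.4045,.14,-2)"
```

```text
three_part_tray L [0.4798 0.3122 0.1442] 0.86
three_part_tray R 0.78 px 256 231 span 168 344 130 346 ztop 0.1787 rect [0.4883 0.3129 0.0646 0.0939] 88.1
two_part_tray L [0.4669 0.4063 0.0472] 0.88
two_part_tray L [0.4662 0.568  0.0007] 0.82
two_part_tray R 0.75 px 23 206 span 0 52 168 246 ztop 0.0399 rect [0.4638 0.5292 0.0381 0.0643] 86.0
shift [-1.52 -9.19  3.69] turn -0.12 | pos [0.4813 0.3121 0.1769] yaw -2.12 t 18.55 w 0.0627 F [ 0.3 -0.2 -1.6] q6 2.13
```

Converted, -9.2 cm / 40 = -0.23, -8.5 cm / 40 = -0.2125.

Request:
apply_moves([
  [[-0.0175,-0.1125,0],0,1],
  [[-0.035,-0.2125,0.0125],0,1],
  [[-0.0375,-0.23,0.05],0,1],
  [[-0.0375,-0.23,0.0925],0,1],
  [[-0.0375,-0.23,0.1],0,1],
])

```text
time: 19.05
tool_pos: [0.4686, 0.4044, 0.1347]
orientation: [[0.999, -0.036, -0.002], [-0.036, -0.999, -0.002], [-0.002, 0.002, -1.0]]
contact_force: [-1.1, -0.3, -2.1]
gripper_width: 0.0631
finger_force: 46.5
```

Request:
apply_moves([
  [[0,0,0],0,1],
  [[0,0,0],0,1],
])

```text
time: 19.25
tool_pos: [0.47, 0.4051, 0.1372]
orientation: [[0.999, -0.036, 0.0], [-0.036, -0.999, 0.0], [0.0, -0.0, -1.0]]
contact_force: [0.1, -0.2, -2.0]
gripper_width: 0.0631
finger_force: 46.5
```

```bash
python3 look.py three_part_tray,two_part_tray s7 scene; python3 -c "
from h import *
goto(.4695,.4045,.114,-2)"
```

```text
three_part_tray L [0.472  0.4064 0.1038] 0.8
three_part_tray R 0.77 px 202 227 span 187 222 207 247 ztop 0.1374 rect [0.4664 0.4032 0.0642 0.1127] 86.9
two_part_tray L [ 0.4717  0.5694 -0.0015] 0.68
two_part_tray L [0.4691 0.4007 0.0486] 0.58
two_part_tray R 0.84 px 203 248 span 179 225 230 265 ztop 0.088 rect [0.4658 0.4038 0.0646 0.1122] 87.8
two_part_tray R 0.66 px 144 290 span 115 173 267 315 ztop 0.0394 rect [0.4654 0.5661 0.1114 0.0666] 86.1
shift [-0.03  0.12  2.31] turn -0.06 | pos [0.4698 0.4056 0.1371] yaw -2.06 t 19.5 w 0.0628 F [-0.2 -0.1 -0.9] q6 2.27
```

Converted, 2.25 cm / 40 = 0.0563, 2.1 cm / 40 = 0.0525.

Request:
apply_moves([
  [[0,0,0.0175],0,1],
  [[0,0,0.0325],0,1],
  [[0,0,0.045],0,1],
  [[0,0,0.0525],0,1],
  [[0,0,0.0563],0,1],
])

```text
time: 20.0
tool_pos: [0.4692, 0.4055, 0.1151]
orientation: [[0.999, -0.035, -0.0], [-0.035, -0.999, -0.0], [-0.0, 0.0, -1.0]]
contact_force: [-13.4, -9.8, 48.0]
gripper_width: 0.0633
finger_force: 52.5
```

Request:
apply_moves([
  [[0,0,0],0,1],
  [[0,0,0],0,1],
])

```text
time: 20.2
tool_pos: [0.4691, 0.4055, 0.1152]
orientation: [[0.999, -0.035, -0.0], [-0.035, -0.999, -0.0], [-0.0, 0.0, -1.0]]
contact_force: [-7.9, -6.3, 25.3]
gripper_width: 0.0631
finger_force: 49.9
```

Converted, -0.1 cm / 40 = -0.0025.

Request:
apply_moves([
  [[0,0,-0.0025],0,0],
  [[0,0,-0.0025],0,0],
  [[0,0,-0.0025],0,0],
  [[0,0,-0.0025],0,0],
  [[0,0,-0.0025],0,0],
])

```text
time: 20.7
tool_pos: [0.4694, 0.4056, 0.1148]
orientation: [[0.999, -0.035, -0.0], [-0.035, -0.999, -0.0], [-0.0, 0.0, -1.0]]
contact_force: [-0.3, -0.9, -0.7]
gripper_width: 0.0856
finger_force: 0.0
```

Converted, 12 cm / 40 = 0.3, -9 cm / 40 = -0.225.

Request:
apply_moves([
  [[0,0,-0.075],0,0],
  [[0,0,-0.175],0,0],
  [[0,0.075,-0.225],0,0],
  [[0,0.1875,-0.225],0,0],
  [[0,0.3,-0.225],0,0],
])

```text
time: 21.2
tool_pos: [0.4652, 0.285, 0.2057]
orientation: [[0.999, -0.034, 0.001], [-0.034, -0.999, 0.001], [0.001, -0.001, -1.0]]
contact_force: [0.0, -0.2, 0.2]
gripper_width: 0.0854
finger_force: 0.0
```

```bash
python3 look.py three_part_tray w8 wrist;  python3 look.py three_part_tray s8 scene;python3 -c "
from h import *
goto(.456,-.221,.2,7.4)"
```

```text
three_part_tray R 0.21 px 153 147 span 85 181 103 233 ztop 0.0155 rect [0.4697 0.4037 0.0844 0.1287] 88.1
three_part_tray L [0.4679 0.4045 0.0815] 0.81
three_part_tray R 0.62 px 200 233 span 178 223 214 253 ztop 0.1154 rect [0.4664 0.4049 0.0635 0.1126] 87.8
shift [ 0.85 50.74  0.49] turn -9.43 | pos [0.4655 0.2864 0.2051] yaw -2.03 t 21.5 w 0.0856 F [-0.4  0.4 -0.3] q6 2.1
```

Rim at z = 0.1154 (116 mm expected), so the three-part tray is seated. Now for the lid.

Converted, 24.5 cm / 40 = 0.6125, 19.6 cm / 40 = 0.49.

Request:
apply_moves([
  [[0,0.1225,0],0,0],
  [[0,0.245,0],0,0],
  [[0,0.3675,0],0,0],
  [[0,0.49,0],0,0],
  [[0,0.6125,0],0,0],
])

```text
time: 22.0
tool_pos: [0.4568, 0.0401, 0.205]
orientation: [[0.999, -0.034, 0.001], [-0.034, -0.999, 0.0], [0.001, -0.0, -1.0]]
contact_force: [1.7, 0.1, 0.5]
gripper_width: 0.0854
finger_force: 0.0
```

Converted, 24.5 cm / 40 = 0.6125, 19.6 cm / 40 = 0.49, -9.4 degrees / 90 = -0.1044.

Request:
apply_moves([
  [[0,0.1225,0],-0.0111,0],
  [[0,0.245,0],-0.0333,0],
  [[0.01,0.3675,0],-0.0556,0],
  [[0.02,0.49,0.005],-0.0778,0],
  [[0.02,0.6125,0.0125],-0.1044,0],
])

```text
time: 22.5
tool_pos: [0.457, -0.206, 0.2001]
orientation: [[0.991, 0.131, 0.001], [0.131, -0.991, -0.0], [0.001, 0.001, -1.0]]
contact_force: [1.5, 0.0, -0.7]
gripper_width: 0.0854
finger_force: 0.0
```

Converted, 1.8 cm / 40 = 0.045.

Request:
apply_moves([
  [[0,0.045,0],0,0],
  [[0,0.045,0],0,0],
  [[0,0.045,0],0,0],
])

```text
time: 22.8
tool_pos: [0.4584, -0.2214, 0.1997]
orientation: [[0.992, 0.128, -0.001], [0.128, -0.992, 0.001], [-0.0, -0.001, -1.0]]
contact_force: [0.5, 1.3, 0.2]
gripper_width: 0.0854
finger_force: 0.0
```

```bash
python3 look.py lid w9 wrist; python3 -c "
from h import *
W=np.load('w9.npy')
P=W.reshape(-1,3);P=P[~np.isnan(P[:,0])]
near=(abs(P[:,0]-.456)<.09)&(abs(P[:,1]+.221)<.09)
for lo,hi in((.008,.018),(.027,.037)):
    Q=P[near&(P[:,2]>lo)&(P[:,2]<hi)];print(cv2.minAreaRect(Q[:,:2].astype(np.float32)),len(Q))
goto(.456,-.221,.022,7.4)"
```

```text
lid L [ 0.455  -0.2219 -0.0021] 0.61
lid R 0.55 px 255 167 span 221 290 112 226 ztop 0.0326 rect [ 0.4594 -0.2215  0.0556  0.0133] 7.0
((0.45616966485977173, -0.24711056053638458), (0.12754377722740173, 0.17912863194942474), 89.90080261230469) 6807
((0.45940500497817993, -0.2214510589838028), (0.05556201562285423, 0.01326911710202694), 7.031362056732178) 925
shift [-2.30e-01  1.00e-02  1.78e+01] turn 0.06 | pos [ 0.4583 -0.2206  0.2   ] yaw 7.46 t 22.95 w 0.0847 F [-0.1  0.1  0.2] q6 0.93
```

View pics/w9.png

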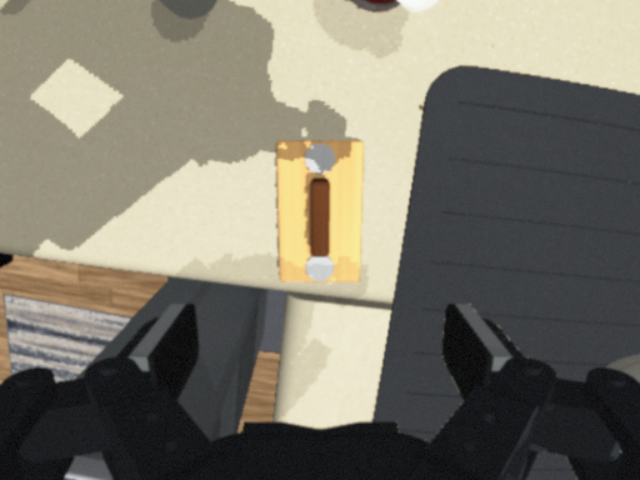

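Lid at (318,212) px, with its handle at (0.4594, -0.2215). I'll grip it just above the plate.

Converted, 16.2 cm / 40 = 0.405, 15.5 cm / 40 = 0.3875.

Request:
apply_moves([
  [[0.0025,0.0025,0.1125],0,0.5],
  [[0.0025,0.0025,0.225],0,0.5],
  [[0.0025,0.0025,0.325],0,0.5],
  [[0.0025,0.0025,0.3875],0,0.5],
  [[0.0025,0.0025,0.405],0,0.5],
])

```text
time: 23.45
tool_pos: [0.4581, -0.2212, 0.0359]
orientation: [[0.992, 0.13, -0.003], [0.13, -0.992, 0.002], [-0.003, -0.002, -1.0]]
contact_force: [0.5, -0.0, 1.0]
gripper_width: 0.043
finger_force: 0.0
```

Request:
apply_moves([
  [[0,0,0],0,0.5],
  [[0,0,0],0,1],
  [[0,0,0],0,1],
  [[0,0,0],0,1],
  [[0,0,0],0,1],
])

```text
time: 23.95
tool_pos: [0.4601, -0.2233, 0.0396]
orientation: [[0.992, 0.128, 0.002], [0.128, -0.992, -0.001], [0.002, 0.001, -1.0]]
contact_force: [0.1, 3.2, 8.0]
gripper_width: 0.0129
finger_force: 39.5
```

Request:
apply_moves([
  [[0,0,0],0,1],
  [[0,0,0],0,1],
  [[0,0,0],0,1],
])

```text
time: 24.25
tool_pos: [0.4601, -0.2232, 0.0396]
orientation: [[0.992, 0.128, 0.002], [0.128, -0.992, -0.001], [0.002, 0.001, -1.0]]
contact_force: [0.7, 3.2, 7.4]
gripper_width: 0.0129
finger_force: 39.5
```

Converted, -17 cm / 40 = -0.425, -15 cm / 40 = -0.375.

Request:
apply_moves([
  [[0,0,-0.075],0,1],
  [[0,0,-0.175],0,1],
  [[0,0,-0.275],0,1],
  [[0,0,-0.375],0,1],
  [[0,-0.075,-0.425],0,1],
], newtons=60)

```text
time: 24.75
tool_pos: [0.4575, -0.1957, 0.2127]
orientation: [[0.992, 0.126, 0.007], [0.126, -0.992, -0.004], [0.006, 0.005, -1.0]]
contact_force: [-0.5, 0.1, -1.2]
gripper_width: 0.0123
finger_force: 59.9
```

Converted, -24.5 cm / 40 = -0.6125, -19.6 cm / 40 = -0.49, 9.4 degrees / 90 = 0.1044.

Request:
apply_moves([
  [[0,-0.1225,0],0.0111,1],
  [[0,-0.245,0],0.0333,1],
  [[0,-0.3675,0],0.0556,1],
  [[0,-0.49,0],0.0778,1],
  [[0,-0.6125,0],0.1044,1],
])

```text
time: 25.25
tool_pos: [0.4236, 0.0515, 0.2093]
orientation: [[0.999, -0.038, 0.002], [-0.038, -0.999, 0.0], [0.002, -0.0, -1.0]]
contact_force: [0.2, -0.1, -1.2]
gripper_width: 0.0127
finger_force: 59.8
```

Converted, -24 cm / 40 = -0.6, -19.6 cm / 40 = -0.49.

Request:
apply_moves([
  [[0,-0.1225,0],0,1],
  [[0,-0.245,0],0,1],
  [[0,-0.3675,0],0,1],
  [[0,-0.49,0],0,1],
  [[0,-0.6,0],0,1],
])

```text
time: 25.75
tool_pos: [0.4322, 0.2922, 0.2094]
orientation: [[0.999, -0.035, 0.002], [-0.035, -0.999, 0.001], [0.002, -0.001, -1.0]]
contact_force: [1.2, -0.7, -1.0]
gripper_width: 0.0122
finger_force: 59.8
```

Request:
apply_moves([
  [[0,0,0],0,1],
  [[0,0,0],0,1],
])

```text
time: 25.95
tool_pos: [0.4321, 0.2904, 0.2088]
orientation: [[0.999, -0.033, 0.001], [-0.033, -0.999, 0.0], [0.001, -0.0, -1.0]]
contact_force: [0.0, -1.8, -1.4]
gripper_width: 0.0123
finger_force: 59.8
```

```bash
python3 look.py lid,three_part_tray w10 wrist; python3 -c "
from h import *
W=np.load('w10.npy')
P=W.reshape(-1,3);P=P[~np.isnan(P[:,0])]
goto(.4695,.405,.18,-2)"
```

```text
lid L [0.4286 0.2907 0.1691] 0.82
lid R 0.79 px 255 204 span 186 327 129 336 ztop 0.2018 rect [0.4322 0.296  0.0263 0.0557] 88.3
three_part_tray L [0.4682 0.403  0.0807] 0.93
three_part_tray R 0.8 px 89 149 span 29 147 69 233 ztop 0.1165 rect [0.4682 0.4046 0.0656 0.1099] 87.6
shift [  3.26 -11.78   2.84] turn -0.12 | pos [0.4326 0.2885 0.2084] yaw -2.12 t 26.2 w 0.0124 F [-0.5  0.5 -1.7] q6 2.14
```

View pics/w10.png

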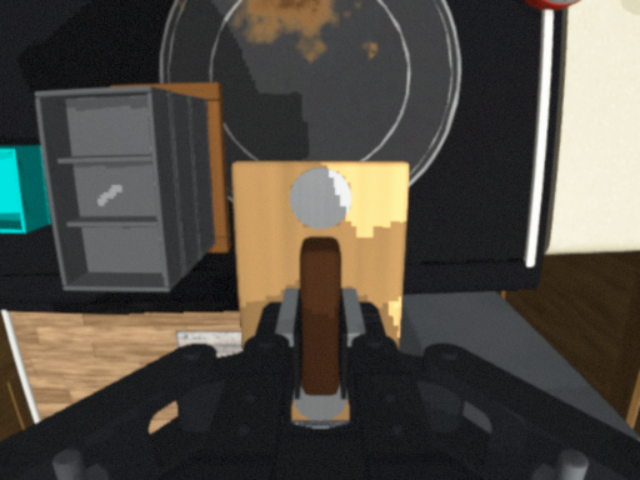

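The lid is held level at (320,300) px, and the three-part tray at (125,190) px is seated on the stack.

Converted, -11.7 cm / 40 = -0.2925, -9 cm / 40 = -0.225.

Request:
apply_moves([
  [[0.0325,-0.1125,0],0,1],
  [[0.065,-0.225,0],0,1],
  [[0.08,-0.2925,0.025],0,1],
  [[0.08,-0.2925,0.075],0,1],
  [[0.08,-0.2925,0.0925],0,1],
])

```text
time: 26.7
tool_pos: [0.4681, 0.4046, 0.1693]
orientation: [[0.999, -0.036, -0.002], [-0.036, -0.999, -0.002], [-0.002, 0.002, -1.0]]
contact_force: [-0.5, -0.3, -0.9]
gripper_width: 0.0122
finger_force: 59.9
```

Request:
apply_moves([
  [[0,0,0],0,1],
  [[0,0,0],0,1],
])

```text
time: 26.9
tool_pos: [0.4689, 0.4046, 0.1716]
orientation: [[0.999, -0.037, 0.0], [-0.037, -0.999, 0.0], [0.0, -0.0, -1.0]]
contact_force: [0.3, -0.4, -1.1]
gripper_width: 0.0124
finger_force: 59.9
```

```bash
python3 look.py lid,three_part_tray s10 scene; python3 -c "
from h import *
goto(.4685,.4048,.1485,-2)"
```

```text
lid L [0.4706 0.4075 0.1315] 0.59
lid R 0.63 px 200 222 span 177 221 210 236 ztop 0.1628 rect [0.4493 0.4036 0.0164 0.024 ] 70.2
lid R 0.58 px 202 269 span 178 230 252 282 ztop 0.0155 rect [0.466  0.4056 0.08   0.1286] 88.9
three_part_tray L [0.4697 0.4075 0.0835] 0.76
three_part_tray R 0.57 px 201 238 span 177 224 221 254 ztop 0.1166 rect [0.4664 0.406  0.0626 0.1126] 89.2
shift [-0.04  0.06  2.33] turn -0.05 | pos [0.4689 0.4053 0.1718] yaw -2.05 t 27.15 w 0.0123 F [ 0.   0.7 -1.4] q6 2.27
```

Request:
apply_moves([
  [[0,0,0.0175],0,1],
  [[0,0,0.0325],0,1],
  [[0,0,0.045],0,1],
  [[0,0,0.0525],0,1],
  [[0,0,0.0563],0,1],
])

```text
time: 27.65
tool_pos: [0.4685, 0.4055, 0.1495]
orientation: [[0.999, -0.035, -0.0], [-0.035, -0.999, 0.0], [-0.0, -0.0, -1.0]]
contact_force: [-11.6, -7.3, 42.9]
gripper_width: 0.0122
finger_force: 65.7
```

Request:
apply_moves([
  [[0,0,0],0,1],
  [[0,0,0],0,1],
])

```text
time: 27.85
tool_pos: [0.4684, 0.4054, 0.1496]
orientation: [[0.999, -0.035, 0.0], [-0.035, -0.999, 0.0], [0.0, -0.0, -1.0]]
contact_force: [-6.6, -4.8, 21.8]
gripper_width: 0.0123
finger_force: 63.0
```

Seated at the expected height (0.1495). Releasing and lifting clear.

Converted, -0.1 cm / 40 = -0.0025.

Request:
apply_moves([
  [[0,0,-0.0025],0,0.5],
  [[0,0,-0.0025],0,0.5],
  [[0,0,-0.0025],0,0.5],
  [[0,0,-0.0025],0,0.5],
  [[0,0,-0.0025],0,0.5],
])

```text
time: 28.35
tool_pos: [0.4686, 0.4054, 0.1493]
orientation: [[0.999, -0.036, -0.0], [-0.036, -0.999, -0.0], [-0.0, 0.0, -1.0]]
contact_force: [0.4, -0.2, 0.7]
gripper_width: 0.0426
finger_force: 0.0
```

Converted, 13 cm / 40 = 0.325, 9 cm / 40 = 0.225.

Request:
apply_moves([
  [[0,0,-0.075],0,0.5],
  [[0,0,-0.15],0,0.5],
  [[0,0.1,-0.2],0,0.5],
  [[0,0.225,-0.2],0,0.5],
  [[0,0.325,-0.2],0,0.5],
])

```text
time: 28.85
tool_pos: [0.4637, 0.2739, 0.2301]
orientation: [[0.999, -0.035, 0.001], [-0.035, -0.999, 0.0], [0.001, -0.0, -1.0]]
contact_force: [0.3, 0.1, 0.0]
gripper_width: 0.0427
finger_force: 0.0
```

Converted, 3 cm / 40 = 0.075.

Request:
apply_moves([
  [[0,0.075,0],0,0.5],
  [[0,0.075,0],0,0.5],
  [[0,0.075,0],0,0.5],
])

```text
time: 29.15
tool_pos: [0.4632, 0.2452, 0.2298]
orientation: [[0.999, -0.037, 0.0], [-0.037, -0.999, 0.0], [0.0, -0.0, -1.0]]
contact_force: [-0.0, 0.2, 0.4]
gripper_width: 0.0426
finger_force: 0.0
```

```bash
python3 look.py lid,three_part_tray,timer,garlic,salt_pot,pepper_pot,tub s11 scene
```

```text
lid L [0.4715 0.4101 0.1105] 0.89
lid R 0.71 px 200 227 span 178 222 212 244 ztop 0.1414 rect [0.4657 0.4044 0.014  0.0555] 88.4
three_part_tray L [0.4678 0.4057 0.0827] 0.68
three_part_tray R 0.92 px 200 241 span 178 223 226 254 ztop 0.1179 rect [0.4482 0.4302 0.1058 0.0449] 27.1
timer L [6.095e-01 1.147e-01 5.000e-04] 0.55
timer R 0.54 px 253 189 span 245 263 178 199 ztop 0.0564 rect [0.6085 0.1168 0.0088 0.0432] 25.3
timer R 0.4 px 204 252 span 181 224 237 264 ztop 0.0849 rect [0.4393 0.4247 0.1033 0.0504] 35.3
garlic L [ 0.634   0.429  -0.0037] 0.81
garlic R 0.56 px 164 228 span 154 175 219 238 ztop 0.0491 rect [0.6275 0.425  0.0229 0.0212] 86.3
salt_pot L [ 0.6087 -0.1049  0.0013] 0.72
salt_pot R 0.76 px 303 162 span 297 308 152 173 ztop 0.0758 rect [ 0.6012 -0.1058  0.0272  0.0276] 18.9
pepper_pot L [ 6.217e-01  2.890e-02 -5.000e-04] 0.73
pepper_pot L [0.4649 0.4034 0.0057] 0.26
pepper_pot R 0.65 px 272 174 span 267 278 163 187 ztop 0.0754 rect [0.616  0.0271 0.0347 0.0368] 19.9
tub L [6.205e-01 2.790e-02 3.000e-04] 0.7
tub L [ 0.6334 -0.24   -0.0021] 0.59
tub R 0.6 px 322 146 span 314 334 136 159 ztop 0.0713 rect [ 0.6299 -0.2421  0.0727  0.0649] 41.5
```

View pics/s11.png

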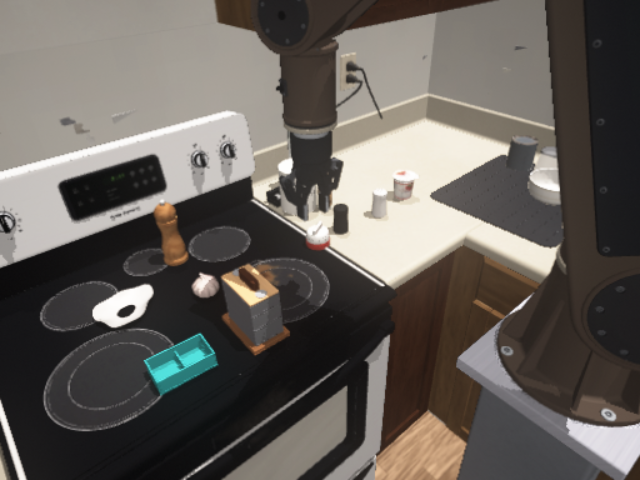

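The stack stands complete at (253,305) px. The handle top is at z = 0.141 (142 mm expected), the long sides line up, and the bystanders haven't moved.

```bash
python3 -c "
from rig import *
print(sign_off())"
```

```text
the job is handed in; nothing more can be done
None
```

The lunch box is assembled on its base board in the order asked (open, two-part and three-part trays, then lid), every piece seated to within about 1 mm of its expected height and the bystanders not shifted, and the job was handed in at about 29 s.

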